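# Make up a note-taking kit and a marking-out kit on the desk

## Task

Make up two kits on the desk. For the note-taking kit, lay the long pencil lengthwise on the blue clipboard, clear of its clip, and lay the grey eraser flat on the board beside it; for the marking-out kit, put the short pencil in the aluminium tray, lying flat on its floor, and with it the black stop, standing upright on its steel foot: the stop sits in the T-slot rail and comes out only when slid to the rail's open end and lifted there. Do not shift the steel sharpener.

Things in the scene. Friction and masses are not known exactly. Their poses are not given: they have to be found in the camera images.
- clipboard: Blue plastic clipboard, fixed, flat: 230 mm (x) by 160 mm (y), 4 mm thick. Origin: centre of its underside, on the desk; x points to the end with the steel clip, z up. The clip covers x = 87 to 115 mm, |y| < 50 mm and rises to 18 mm above the desk; the rest is bare, 4 mm above the desk. Clipboard and tray may swap sides between starts.
- tray: Shallow open rectangular aluminium tray, fixed: 200 mm along its x, 140 mm along its y, 18 mm high, walls and floor 4 mm thick (inside 192 x 132 mm). Origin: centre of its underside, on the desk; z up. The marking-out kit goes into it.
- rail: Aluminium T-slot rail, fixed: 200 mm long (x), 34 wide (y), 15 high. Origin: centre of its underside; x runs along the slot to the open end (roughly to world +y), z up. Floor 3 mm thick. Walls and lips run from x = -100 to +60 mm (slot 11 mm wide; cavity below 22 wide, 8 high); from +60 to +100 mm is bare floor only: the open end. A black cap shuts the other end.
- stop_mid (a point): Rail stop, loose, 60 g, 50 mm high: black head 24 (x, along the rail) x 22 (y) x 36 mm on a 9 mm high steel stem and steel T-foot 24 x 18 x 5 mm. Point: centre, 25 mm above its underside. Starts on the rail floor at rail x = -70 to 0 mm (point 28, head 17 to 53 mm above the desk). Lips hold the foot (2 mm side play, slides freely) until its centre is past rail x = 72 mm.
- pencil_long_mid (a point): The long yellow wooden pencil, loose, 12 g: 150 mm long, hexagonal, 10 mm across the flats, lying on the desk. This point is half-way along it, on its axis, 5 mm above what it lies on. x along the pencil to the sharpened end (last 20 mm tapers).
- pencil_short_mid (a point): The short yellow wooden pencil, loose, 12 g: 85 mm long, hexagonal, 10 mm across the flats, lying on the desk. This point is half-way along it, on its axis, 5 mm above what it lies on. x along the pencil to the sharpened end (last 20 mm tapers).
- eraser_mid (a point): Grey silicone eraser block, loose, 22 g: 56 mm (x) x 24 mm (y) x 14 mm high, lying on the desk. This point is its centre, 7 mm above what it lies on; z up.
- sharpener_mid (a point): Steel barrel sharpener, loose, an upright cylinder 30 mm across and 24 mm high with a dark hole in the top, standing on the desk among the pencils and eraser. This point is its centre. Not part of either kit: it stays where it is (less than 15 mm from its start).
There are look-alikes about, which are no part of the job. Leave any orange or turquoise look-alike of the part that bears pencil_short_mid alone.

How it is judged:
On the way:
1. the stop has been slid along the slot to the rail's open end (x of stop_mid in the frame of rail between 0.055 and 0.13 m and y of stop_mid in the frame of rail between -0.02 and 0.02 m and z of stop_mid in the frame of rail between 0 and 0.045 m), for 0.04 s.
At the end, for the whole second after the job is handed in: Long pencil flat and lengthwise (0.3 rad) on the clipboard, at most 7 mm over its end or the clip; eraser flat (0.15 rad) on bare board, centre 4 mm inside the sides, 10 mm inside the end; short pencil flat on the tray floor; stop upright (0.12 rad) on the tray floor; all released, at rest (x of pencil_long_mid in the frame of clipboard between -0.05 and 0.022 m and y of pencil_long_mid in the frame of clipboard between -0.078 and 0.078 m and z of pencil_long_mid in the frame of clipboard between 0.005 and 0.014 m and angle between the x axis of pencil_long_mid and the x axis of clipboard, either way round below 0.3 rad and angle between pencil_long_mid's own x axis and vertical between 1.45 and 1.7 rad and x of eraser_mid in the frame of clipboard between -0.105 and 0.078 m and y of eraser_mid in the frame of clipboard between -0.076 and 0.076 m and z of eraser_mid in the frame of clipboard between 0.007 and 0.016 m and angle between eraser_mid's own z axis and vertical below 0.15 rad and x of pencil_short_mid in the frame of tray between -0.094 and 0.094 m and y of pencil_short_mid in the frame of tray between -0.064 and 0.064 m and z of pencil_short_mid in the frame of tray between 0.005 and 0.014 m and angle between pencil_short_mid's own x axis and vertical between 1.45 and 1.7 rad and x of stop_mid in the frame of tray between -0.092 and 0.092 m and y of stop_mid in the frame of tray between -0.062 and 0.062 m and z of stop_mid in the frame of tray between 0.025 and 0.034 m and angle between stop_mid's own z axis and vertical below 0.12 rad and linear speed of each of pencil_long, pencil_short, eraser, stop below 0.02 m/s); the robot touches nothing.
It fails at once if the sharpener was shifted by 15 mm or more (distance of sharpener_mid from where it was at the start of the episode above 0.015 m).
It also fails if it takes over 104 s, if anything falls off the work surface, if the arm or the gripper's body presses on something with over 40 N, if the wrist force passes 120 N, or if a joint passes its speed limit or range.

## Robot

A 6-joint arm with a two-finger parallel gripper is mounted at the origin on the work surface. World frame = base frame: x ahead of the robot, y to its left, z up, the work surface at z = 0. Lengths are in m, angles in rad, forces in N, time in s.
With the tool pointing down it reaches from about 0.425 to 0.925 m from the base axis. Payload 12.5 kg.
Tool frame: the origin (TCP) lies midway between the tips of the shut fingers; the grasp point (between the pads) lies 19 mm behind it; z points along the fingers, y is the line along which they close (so a half turn about z gives the same grasp; the last joint's range is limited). The gripper opens to 85 mm and grips with 20 to 120 N. Pads are 22 mm wide; open, the fingers measure 114 mm over their backs; the gripper's body (76 mm by 85 mm) begins 54 mm behind the grasp point. The pads swing forward as they close: fully open they stand 13 mm farther back than shut.
Start: joints at [-1.328, 0.491, 1.559, -0, 1.092, -0.106], TCP at [0.214, -0.587, 0.231] pointing down, gripper open.
Joint ranges: [-3.1, 3.1], [-0.84, 2.19], [0.05, 2.79], [-1.13, 4.28], [0.06, 2.93], [-2.69, 2.69]. Speed limits (rad/s): [2.22, 2.22, 2.79, 3.14, 3.14, 3.14].

## Interface

Orientations are given as a rotation vector (axis times angle).
In Python, from plant import r gives the robot as it stands. The module is installed in compiled form; this text tells all that it offers.
- The arm moves only by the tool jog_arm, never from a script. Its argument "rows" is one flat list of numbers, 7 for each row, row after row: the gripper command: -1 is fully open, 1 is shut, values between are in proportion, then the shift along the tool's x, y, z in m, then the turn, a rotation vector about the tool's x, y, z in degrees. A call has 1 to 8 rows; each row is the pose to reach, as a shift and turn from the pose commanded when the call began, along the tool's axes at that moment; what a row does not reach only later rows make up. A row lasts 1/12 s, in which the tool goes at most 41.7 mm and 7.16 degrees, less where a joint would pass 70% of its speed; a pose out of reach is approached as far as the arm can. A call with a gripper value outside its range is refused whole. The fingers move at their own pace and stop on an object; the grip force is fixed at half the most. Time passes only in rows, so rows that repeat a pose let the fingers close. It gives the time, the measured TCP pose, the force, the opening and the grip force at its end, in the units of the state.
- r.get_state(): the state, without advancing time (a new reading comes with each control period).
- r.read_camera(name): name is "scene" or "top"; returns a dict with "img" (384x512x3 uint8, blue, green, red), "K" (3x3 intrinsics, pixels), "rvec" (rotation vector, rad) and "tvec" (3), from world to camera coordinates, as OpenCV has them. Camera axes: x right, y down, z forward; pixel columns grow to the right and rows downward; lengths in m; the calibration is good to about 2 mm. A picture is of the moment at which its call begins. There is no depth.
- r.finish_job(): hands the job in; it is judged then, once.
The state is a dict: "clock": time; "q": joint angles; "joint_velocities": joint speeds; "joint_efforts": joint torques, N m; "tcp_pos": TCP position; "eef_rot": TCP orientation; "ft_force": force on the tool from outside, world axes, zero at the start; "torque": the same for the moment, N m; "gripper_width": opening from 0.0 (shut) to 1.0 (fully open); "finger_force": force on a finger pad.
Only numpy, scipy, OpenCV 4.12 (cv2) and the standard library are available. Lean on these libraries where they do the work, as an engineer would, in place of code of your own. Each camera call takes 0.05 s, during which the arm holds its last target. There are 200 camera calls.

## Working session

There is one attempt and no reset: what is moved stays moved. The work goes in short steps, Python scripts to look and compute and a tool call to move; the robot and the scene stay as the last step left them, time stands still between calls to the robot, and variables do not carry over. Pictures are saved under pics/ and viewed, at most 14 in all, crops included, and the job is handed in when it is done.

Besides the shell and the picture viewer there is one more tool, called after "Emit:" as a command line: name --argument value ..., lists and objects as JSON in quotes. jog_arm: Moves the arm, as the interface text tells. Its arguments: {"type":"object","properties":{"rows":{"type":"array"}},"required":["rows"]}

```bash
mkdir -p pics; cat > h.py <<'E'
import numpy as np,cv2
from plant import r
def cam(n):
    c=r.read_camera(n); c['R']=cv2.Rodrigues(np.array(c['rvec'],float))[0]; c['t']=np.array(c['tvec'],float).ravel(); return c
def ray(c,uv,z):
    p=np.atleast_2d(np.array(uv,float)); d=np.c_[p,np.ones(len(p))]@np.linalg.inv(c['K']).T@c['R']
    o=-c['R'].T@c['t']; return o+d*((z-o[2])/d[:,2])[:,None]
def proj(c,P):
    return cv2.projectPoints(np.atleast_2d(np.array(P,float)),np.array(c['rvec'],float),c['t'],np.array(c['K'],float),None)[0][:,0]
E
python3 - <<'E'
from h import *
for n in('top','scene'):
    c=cam(n); cv2.imwrite(f'pics/{n}0.png',cv2.resize(c['img'],(800,600),interpolation=cv2.INTER_CUBIC)); print(n,-c['R'].T@c['t'],c['K'][0][0])
s=r.get_state(); print(s)
E
```

```text
top [0.35409282 0.02826558 0.81167155] 350.53946871326133
scene [1.05271268 0.39917743 0.71673936] 387.68088870756776
{'clock': 0.1, 'q': array([-1.32764450e+00,  4.91492934e-01,  1.55942422e+00,  6.30171107e-06,
        1.09170074e+00, -1.05575961e-01]), 'joint_velocities': array([ 0.00047269, -0.00019367, -0.00029017, -0.00013081,  0.00058564,
       -0.00062428]), 'joint_efforts': array([ 4.16201045e-03, -6.19447231e+01, -2.62024587e+01, -2.34189713e-05,
        2.90344258e-03, -2.10556982e-05]), 'tcp_pos': array([ 0.21354863, -0.58715619,  0.23077782]), 'eef_rot': array([-3.09295008e+00, -5.44826871e-01,  1.01896757e-04]), 'ft_force': array([ 0.3553527 , -0.03856376, -0.5778166 ]), 'torque': array([-0.00335002,  0.06326341, -0.04705319]), 'finger_force': 0.0, 'gripper_width': 1.0031729967606695}
```

View pics/top0.png

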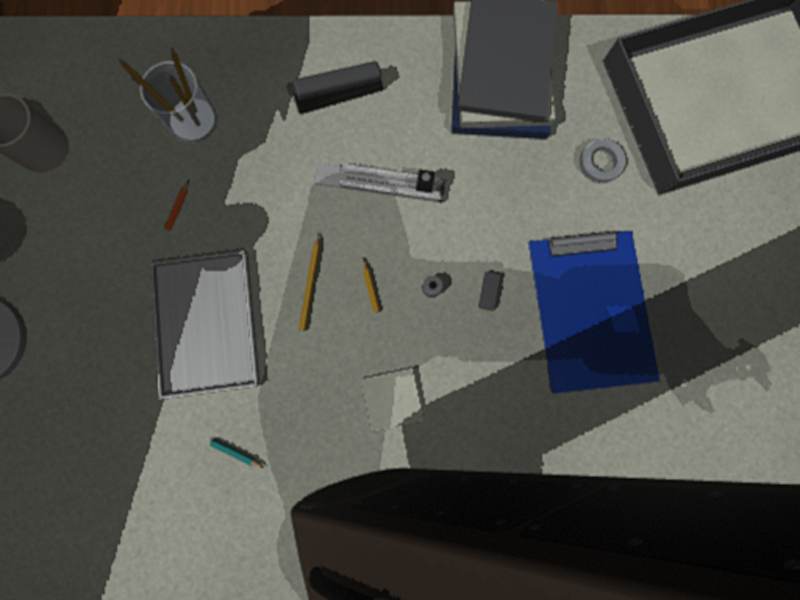

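View pics/scene0.png

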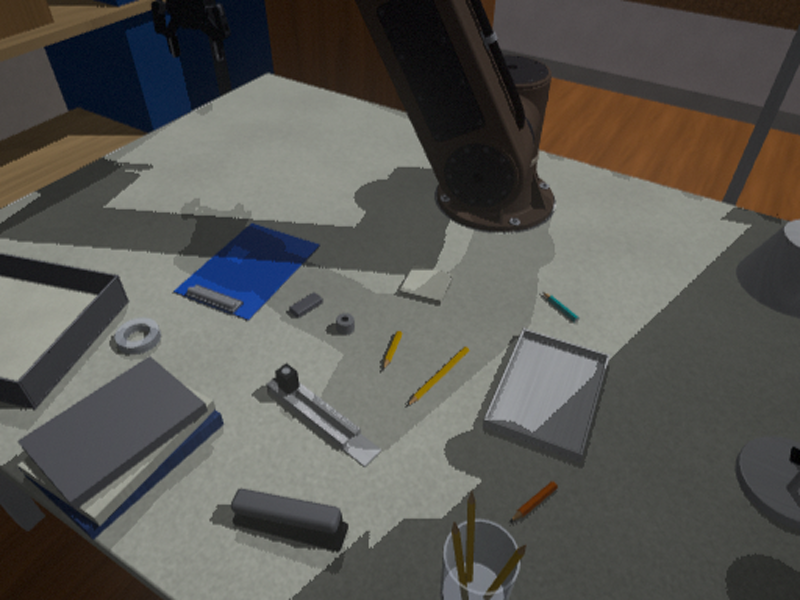

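Top view (800x600 pixels). The pencils I want are the yellow long one at (311,282) and the yellow short one at (371,286). Look-alikes for the short pencil are orange (177,205), turquoise (237,452) and the brown ones in the cup (175,90). The eraser is the grey block at (490,290), not the sharpener (433,285), the dark case (340,85) or the ring (603,160). The stop is the black head at (427,180), at the capped right part of the rail, whose open end is at (325,173). The clipboard is at (593,312) with its clip towards the top, and the tray is at (207,323). Next I measure and check in a close crop.

```bash
cat > m.py <<'E'
from h import *
def blobs(c,lo,hi,box=None,amin=20):
    m=cv2.inRange(cv2.cvtColor(c['img'],cv2.COLOR_BGR2HSV),lo,hi)
    if box: b=np.zeros_like(m); x0,y0,x1,y1=box; b[y0:y1,x0:x1]=1; m*=b
    return [k for k in sorted(cv2.findContours(m,0,1)[0],key=cv2.contourArea)[::-1] if cv2.contourArea(k)>amin]
def show(c,ks,z,name):
    for k in ks:
        rc=cv2.minAreaRect(k); b=cv2.boxPoints(rc); P=ray(c,b,z)
        e=[P[1]-P[0],P[2]-P[1]]; L=[np.linalg.norm(v) for v in e]; i=int(np.argmax(L))
        print(name,'px',np.round(rc[0]),'ctr',ray(c,rc[0],z)[0][:2].round(4),'LW',np.round(sorted(L),3),'ang',round(np.degrees(np.arctan2(e[i][1],e[i][0]))%180,1))
E
python3 - <<'E'
from m import *
c=cam('top'); im=c['img']
show(c,blobs(c,(15,120,60),(32,255,255),(180,140,270,230)),.005,'yellow')
show(c,blobs(c,(105,120,20),(130,255,255),(320,130,440,270),200),.004,'blue')
g=cv2.cvtColor(im,cv2.COLOR_BGR2HSV)
for n,(x,y) in dict(er=(314,186),ersh=(313,178),desk=(290,190),shp=(276,180),stop=(273,115),rail=(230,113),tray=(140,200)).items(): print(n,g[y,x])
a=cv2.resize(im[90:260,90:340],(800,544),interpolation=cv2.INTER_CUBIC)
cv2.imwrite('pics/crop1.png',a)
E
```

```text
yellow px [198. 182.] ctr [0.497  0.1421] LW [0.01  0.135] ang 171.2
yellow px [237. 184.] ctr [0.4921 0.0511] LW [0.01  0.072] ang 14.1
blue px [380. 199.] ctr [ 0.4537 -0.2818] LW [0.166 0.236] ang 4.0
er [110  12  64]
ersh [120  16  64]
desk [ 33  22 116]
shp [ 0  0 37]
stop [90  9 82]
rail [ 30   2 105]
tray [ 70   6 139]
```

View pics/crop1.png

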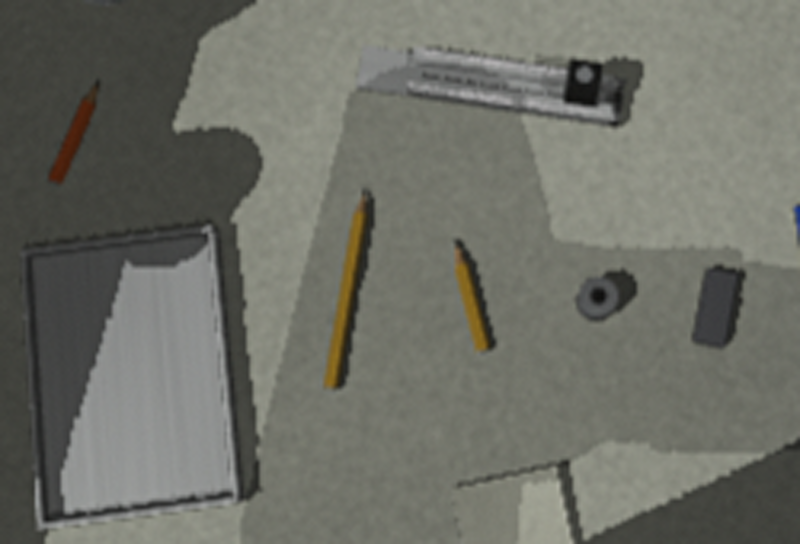

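The crop confirms the choices. Crop pixels: yellow long pencil tip (366,190), butt (331,387); short tip (458,241), butt (486,348); sharpener (598,297); eraser (717,306); stop head (584,80); rail open end (358,69); tray rim corners (25,247), (213,226), (243,497), (42,528).

```bash
python3 - <<'E'
from m import *
c=cam('top')
f=lambda p,z:ray(c,np.array(p)/3.2+90-.3,z)[:,:2].round(4)
def ax(n,a,b,z):
    P=f([a,b],z);d=P[0]-P[1];print(n,'mid',P.mean(0).round(4),'L',np.linalg.norm(d).round(3),'ang',np.degrees(np.arctan2(d[1],d[0])).round(1))
ax('long',(366,190),(331,387),.005);ax('short',(458,241),(486,348),.005)
ax('rail near side',(357,90),(622,126),.005)
print('sharp',f([(598,297)],.024)); print('open end',f([(360,48),(357,90),(358,69)],.003)); print('lip ends',f([(412,48),(408,93)],.015))
T=f([(25,247),(213,226),(243,497),(42,528)],.018);print('tray',T,T.mean(0),[np.linalg.norm(T[i]-T[i-1]).round(3) for i in range(4)])
show(c,blobs(c,(0,0,0),(180,120,75),(303,170,326,203)),.012,'eraser')
show(c,blobs(c,(0,0,0),(180,255,50),(262,105,281,125)),.053,'stop')
show(c,blobs(c,(105,120,20),(130,255,255),(320,130,440,270),200),.004,'clip')
s=cam('scene')
show(s,blobs(s,(15,120,60),(32,255,255),(230,190,320,270)),.005,'yellow')
cv2.imwrite('pics/crop2.png',cv2.resize(s['img'][130:310,110:350],(800,600),interpolation=cv2.INTER_CUBIC))
E
```

```text
long mid [0.5032 0.1396] L 0.148 ang -9.2
short mid [0.497  0.0498] L 0.082 ang 14.1
rail near side mid [0.6388 0.036 ] L 0.201 ang 81.5
sharp [[ 0.4908 -0.0406]]
open end [[0.6877 0.1337]
 [0.6544 0.1356]
 [0.671  0.135 ]]
lip ends [[0.6825 0.0933]
 [0.6473 0.0962]]
tray [[0.5323 0.3709]
 [0.5466 0.2365]
 [0.3529 0.2094]
 [0.3333 0.3475]] [0.441275 0.291075] [np.float64(0.2), np.float64(0.135), np.float64(0.196), np.float64(0.139)]
eraser px [314. 185.] ctr [ 0.4853 -0.1291] LW [0.03  0.059] ang 166.7
stop px [272. 116.] ctr [ 0.6402 -0.0314] LW [0.023 0.03 ] ang 169.1
clip px [380. 199.] ctr [ 0.4536 -0.2819] LW [0.166 0.236] ang 4.0
yellow px [282. 239.] ctr [0.497  0.1393] LW [0.013 0.134] ang 171.7
yellow px [251. 222.] ctr [0.4914 0.0483] LW [0.012 0.077] ang 14.9
```

View pics/crop2.png

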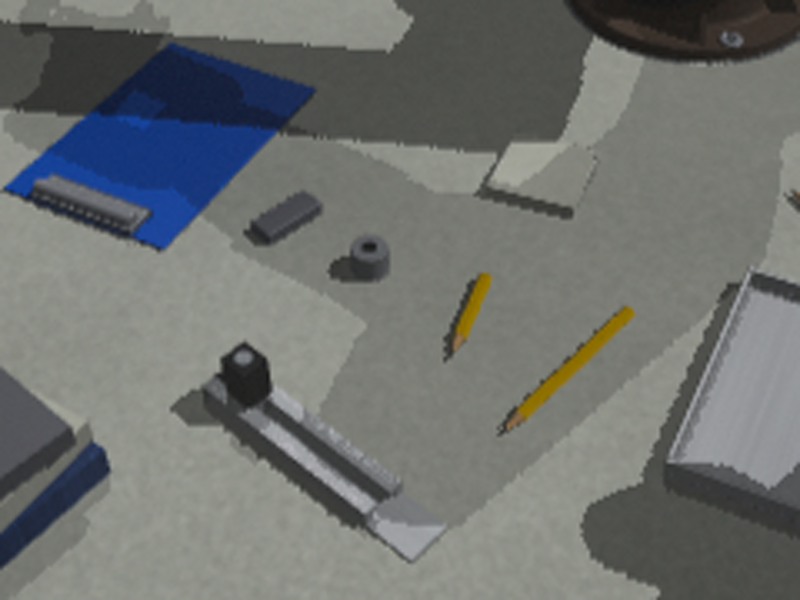

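```bash
python3 - <<'E'
from m import *
c=cam('top');s=cam('scene')
print('stop top',ray(c,np.array([(584,75)])/3.2+90-.3,.053)[0],ray(s,np.array([(244,355)])*.3+[110,130],.053)[0])
print('scene: rail open corners',ray(s,np.array([(445,524),(411,561)])*.3+[110,130],.003)[:,:2],'eraser top',ray(s,np.array([(285,213)])*.3+[110,130],.014)[0],'sharp',ray(s,np.array([(369,247)])*.3+[110,130],.024)[0])
print('books',ray(c,np.array([(453,130)])/1.5625,.0)[0],ray(s,np.array([(107,465),(98,445)])*.3+[110,130],.02))
u=np.array([np.cos(np.radians(81.5)),np.sin(np.radians(81.5))])
print(r.get_state()['tcp_pos'])
E
```

```text
stop top [ 0.6458019  -0.03185817  0.053     ] [ 0.64622973 -0.03370231  0.053     ]
scene: rail open corners [[0.65854163 0.13458771]
 [0.69259938 0.13118652]] eraser top [ 0.48914018 -0.12667275  0.014     ] sharp [ 0.49327792 -0.04122358  0.024     ]
books [ 0.74337178 -0.08147756  0.        ] [[ 0.74668022 -0.07044778  0.02      ]
 [ 0.73796757 -0.08679843  0.02      ]]
[ 0.21360321 -0.58733344  0.23117659]
```

Emit:
jog_arm --rows '[-1,0.28,-0.175,0,0,0,-50,-1,0.28,-0.175,0,0,0,-50,-1,0.28,-0.175,0,0,0,-50,-1,0.28,-0.175,0,0,0,-50,-1,0.28,-0.175,0,0,0,-50,-1,0.28,-0.175,0,0,0,-50,-1,0.28,-0.175,0,0,0,-50,-1,0.28,-0.175,0,0,0,-50]'

```text
clock: 1.02
tcp_pos: [0.4179, -0.3252, 0.2315]
eef_rot: [2.566, 1.812, 0.0]
ft_force: [0.8, 0.1, 0.1]
gripper_width: 1.002
finger_force: 0.0
```

```bash
cat > go.py <<'E'
import sys
from h import *
def st():
    s=r.get_state(); R=cv2.Rodrigues(s['eef_rot'])[0]; return s,R,np.degrees(np.arctan2(R[1,0],R[0,0]))
def go(x,y,z,psi=None):
    s,R,p=st(); d=R.T@(np.array([x,y,z])-s['tcp_pos'])
    print('t',round(s['clock'],2),'tcp',s['tcp_pos'].round(4),'psi',p.round(1),'tilt',np.degrees(np.arccos(-R[2,2])).round(2),'w',round(s['gripper_width'],3),'F',s['ft_force'].round(1))
    print('shift',d.round(4),'turn z',None if psi is None else round((p-psi+180)%360-180,1),'dist',np.linalg.norm(d).round(3))
if __name__=='__main__': go(*map(float,sys.argv[1:]))
E
python3 go.py .646 -.033 .10 81.5
```

```text
t 1.02 tcp [ 0.4179 -0.3252  0.2315] psi 70.4 tilt 0.02 w 1.002 F [0.8 0.1 0.1]
shift [0.3517 0.1171 0.1315] turn z -11.1 dist 0.393
```

Emit:
jog_arm --rows '[-0.1,0.352,0.117,0.1,0,0,-11,-0.1,0.352,0.117,0.1,0,0,-11,-0.1,0.352,0.117,0.1,0,0,-11,-0.1,0.352,0.117,0.1,0,0,-11,-0.1,0.352,0.117,0.1,0,0,-11,-0.1,0.352,0.117,0.1,0,0,-11,-0.1,0.352,0.117,0.1,0,0,-11,-0.1,0.352,0.117,0.1,0,0,-11]'

```text
clock: 1.68
tcp_pos: [0.6179, -0.0731, 0.144]
eef_rot: [2.389, 2.04, 0.0]
ft_force: [0.0, -1.6, 1.3]
gripper_width: 0.549
finger_force: 0.0
```

```bash
python3 go.py .646 -.033 .09 81.5
```

```text
t 1.68 tcp [ 0.6179 -0.0731  0.144 ] psi 81.0 tilt 0.01 w 0.549 F [ 0.  -1.6  1.3]
shift [0.044  0.0215 0.054 ] turn z -0.5 dist 0.073
```

Emit:
jog_arm --rows '[-0.1,0.044,0.0215,0,0,0,-0.5,-0.1,0.044,0.0215,0,0,0,-0.5,-0.1,0.044,0.0215,0.054,0,0,-0.5,-0.1,0.044,0.0215,0.054,0,0,-0.5,-0.1,0.044,0.0215,0.054,0,0,-0.5]'

```text
clock: 2.1
tcp_pos: [0.6432, -0.0347, 0.0873]
eef_rot: [-2.377, -2.047, 0.007]
ft_force: [-0.9, 0.1, 0.7]
gripper_width: 0.552
finger_force: 0.0
```

```bash
python3 - <<'E'
from go import *
go(.646,-.033,.021,81.5)
c=cam('top');s=cam('scene')
a=cv2.resize(c['img'][70:170,210:330],(400,333),interpolation=cv2.INTER_CUBIC)
b=cv2.resize(s['img'][190:310,150:294],(400,333),interpolation=cv2.INTER_CUBIC)
cv2.imwrite('pics/a3.png',np.hstack([a,b]))
E
```

```text
t 2.1 tcp [ 0.6432 -0.0347  0.0873] psi 81.5 tilt 0.36 w 0.552 F [-0.9  0.1  0.7]
shift [0.0021 0.003  0.0663] turn z -0.0 dist 0.066
```

View pics/a3.png

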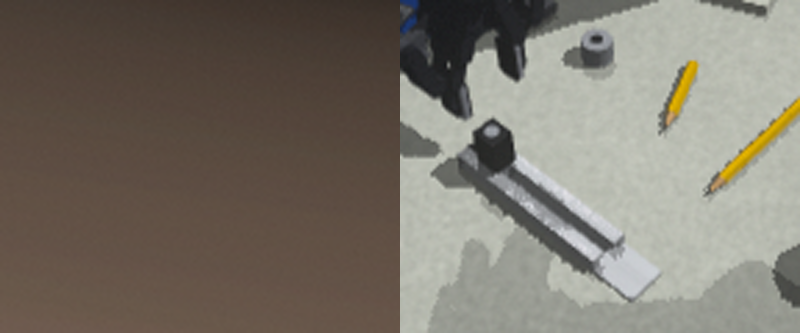

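The top view is blocked by the arm. The scene crop shows the two fingertips at (460,100) and (515,65), above and on either side of the stop head at (495,140). I descend.

Emit:
jog_arm --rows '[-0.1,0,0,0.035,0,0,0,-0.1,0,0,0.045,0,0,0,-0.1,0,0,0.055,0,0,0,-0.1,0,0,0.064,0,0,0,-0.1,0,0,0.068,0,0,0,-0.1,0,0,0.068,0,0,0]'

```text
clock: 2.7
tcp_pos: [0.6449, -0.035, 0.0223]
eef_rot: [-2.38, -2.05, 0.001]
ft_force: [-0.5, 0.3, 0.2]
gripper_width: 0.552
finger_force: 0.0
```

```bash
python3 go.py .646 -.033 .021 81.5
```

```text
t 2.7 tcp [ 0.6449 -0.035   0.0223] psi 81.5 tilt 0.03 w 0.552 F [-0.5  0.3  0.2]
shift [0.0022 0.0007 0.0013] turn z -0.0 dist 0.003
```

Emit:
jog_arm --rows '[0.2,0.002,0.001,0,0,0,0,0.35,0.002,0.001,0,0,0,0,0.6,0.002,0.001,0,0,0,0,1,0.002,0.001,0,0,0,0,1,0.002,0.001,0,0,0,0,1,0.002,0.001,0,0,0,0,1,0.002,0.001,0,0,0,0]'

```text
clock: 3.28
tcp_pos: [0.6469, -0.033, 0.0234]
eef_rot: [2.379, 2.05, 0.002]
ft_force: [-0.1, 1.1, 5.5]
gripper_width: 0.244
finger_force: 59.3
```

```bash
python3 go.py .646 -.033 .021 81.5
```

```text
t 3.28 tcp [ 0.6469 -0.033   0.0234] psi 81.5 tilt 0.1 w 0.244 F [-0.1  1.1  5.5]
shift [-0.0001 -0.0009  0.0024] turn z -0.0 dist 0.003
```

Emit:
jog_arm --rows '[1,0.005,0,-0.001,0,0,0,1,0.015,0,-0.001,0,0,0,1,0.027,0,-0.001,0,0,0,1,0.039,0,-0.001,0,0,0,1,0.05,0,-0.001,0,0,0,1,0.058,0,-0.001,0,0,0,1,0.06,0,-0.001,0,0,0]'

```text
clock: 3.87
tcp_pos: [0.6567, 0.0281, 0.0239]
eef_rot: [2.377, 2.051, 0.003]
ft_force: [6.5, -5.0, -0.2]
gripper_width: 0.247
finger_force: 58.8
```

```bash
python3 go.py .646 -.033 .021 81.5
```

```text
t 3.87 tcp [0.6567 0.0281 0.0239] psi 81.6 tilt 0.2 w 0.247 F [ 6.5 -5.  -0.2]
shift [-0.062  -0.0016  0.0029] turn z 0.1 dist 0.062
```

Emit:
jog_arm --rows '[1,0.004,0.001,0,0,0,0,1,0.014,0.0018,0,0,0,0,1,0.026,0.002,0,0,0,0,1,0.038,0.0022,0,0,0,0,1,0.048,0.0025,0,0,0,0,1,0.054,0.0025,0,0,0,0,1,0.055,0.0025,0,0,0,0]'

```text
clock: 4.45
tcp_pos: [0.6657, 0.0821, 0.0235]
eef_rot: [-2.379, -2.052, -0.0]
ft_force: [0.1, 1.5, 2.8]
gripper_width: 0.248
finger_force: 59.5
```

```bash
python3 go.py .646 -.033 .021 81.5
```

```text
t 4.45 tcp [0.6657 0.0821 0.0235] psi 81.6 tilt 0.01 w 0.248 F [0.1 1.5 2.8]
shift [-0.1167 -0.0027  0.0025] turn z 0.1 dist 0.117
```

Emit:
jog_arm --rows '[1,0.01,0.0004,0,0,0,0,1,0.022,0.0008,0,0,0,0,1,0.033,0.001,0,0,0,0,1,0.039,0.001,0,0,0,0,1,0.039,0.001,0,0,0,0,1,0.039,0.001,0,0,0,0]'

```text
clock: 4.95
tcp_pos: [0.6726, 0.1194, 0.0235]
eef_rot: [-2.379, -2.051, -0.001]
ft_force: [0.2, 0.8, 1.9]
gripper_width: 0.25
finger_force: 59.4
```

```bash
python3 - <<'E'
from go import *
go(.646,-.033,.021,81.5)
s=cam('scene')
cv2.imwrite('pics/a4.png',cv2.resize(s['img'][190:310,150:294],(600,500),interpolation=cv2.INTER_CUBIC))
E
```

```text
t 4.95 tcp [0.6726 0.1194 0.0235] psi 81.5 tilt 0.02 w 0.25 F [0.2 0.8 1.9]
shift [-0.1547 -0.0038  0.0024] turn z 0.0 dist 0.155
```

View pics/a4.png

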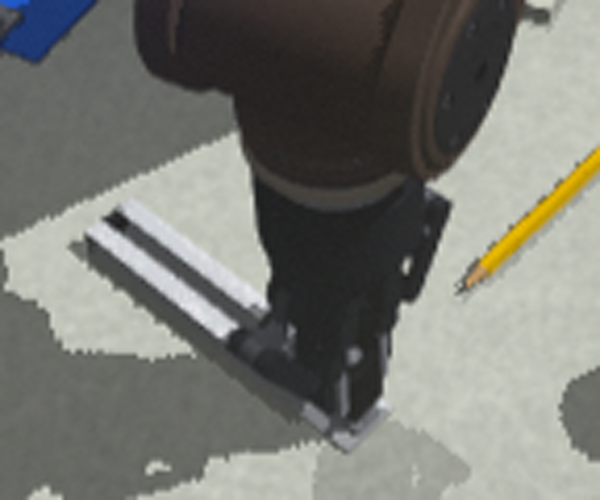

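The gripper with the stop stands over the bare open end, near (350,430), and the slot behind it is empty. I lift.

Emit:
jog_arm --rows '[1,0,0,-0.004,0,0,0,1,0,0,-0.01,0,0,0,1,0,0,-0.025,0,0,0,1,0,0,-0.05,0,0,0,1,0,0,-0.08,0,0,0,1,0,0,-0.08,0,0,0]'

```text
clock: 5.5
tcp_pos: [0.6747, 0.1184, 0.1095]
eef_rot: [2.377, 2.047, 0.01]
ft_force: [1.0, 0.4, -0.0]
gripper_width: 0.245
finger_force: 59.2
```

```bash
python3 go.py .493 .318 .10 90
```

```text
t 5.5 tcp [0.6747 0.1184 0.1095] psi 81.5 tilt 0.44 w 0.245 F [ 1.   0.4 -0. ]
shift [ 0.1703 -0.2094  0.0082] turn z -8.5 dist 0.27
```

Emit:
jog_arm --rows '[1,0.02,-0.025,0,0,0,-4,1,0.045,-0.055,0,0,0,-8,1,0.07,-0.085,0,0,0,-12,1,0.095,-0.117,0,0,0,-16,1,0.12,-0.147,0,0,0,-16,1,0.145,-0.178,0,0,0,-16,1,0.165,-0.2,0,0,0,-16,1,0.171,-0.2095,0,0,0,-16]'

```text
clock: 6.17
tcp_pos: [0.4882, 0.3211, 0.1038]
eef_rot: [-2.069, -2.364, 0.0]
ft_force: [-0.3, 0.7, -0.7]
gripper_width: 0.246
finger_force: 59.1
```

```bash
python3 - <<'E'
from go import *
go(.493,.318,.029,98)
s=cam('scene')
cv2.imwrite('pics/a5.png',cv2.resize(s['img'][150:310,270:430],(600,600),interpolation=cv2.INTER_CUBIC))
E
```

```text
t 6.17 tcp [0.4882 0.3211 0.1038] psi 97.6 tilt 0.02 w 0.246 F [-0.3  0.7 -0.7]
shift [-0.0037  0.0043  0.0748] turn z -0.4 dist 0.075
```

View pics/a5.png

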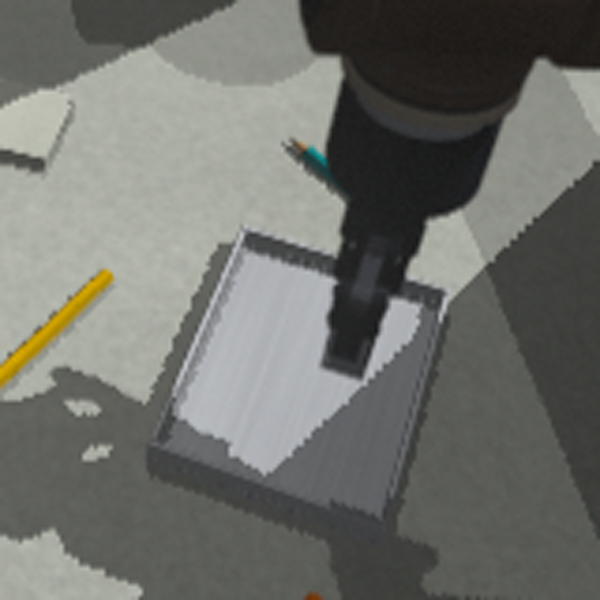

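The stop is held upright above the tray floor, near (350,350). I lower it.

Emit:
jog_arm --rows '[1,-0.002,0.002,0.025,0,0,0,1,-0.002,0.002,0.05,0,0,0,1,-0.002,0.002,0.064,0,0,0,1,-0.002,0.002,0.073,0,0,0,1,-0.002,0.002,0.077,0,0,0,1,-0.002,0.002,0.078,0,0,0,1,-0.002,0.002,0.078,0,0,0]'

```text
clock: 6.8
tcp_pos: [0.4935, 0.3169, 0.0259]
eef_rot: [2.072, 2.361, 0.001]
ft_force: [-0.4, 0.1, 0.0]
gripper_width: 0.249
finger_force: 59.1
```

```bash
python3 go.py .493 .318 .0245 98
```

```text
t 6.8 tcp [0.4935 0.3169 0.0259] psi 97.5 tilt 0.03 w 0.249 F [-0.4  0.1  0. ]
shift [ 0.0012 -0.0003  0.0014] turn z -0.5 dist 0.002
```

Down until contact, then open slightly and retreat.

Emit:
jog_arm --rows '[1,0,0,0.001,0,0,0,1,0,0,0.0015,0,0,0,1,0,0,0.0018,0,0,0,1,0,0,0.0018,0,0,0]'

```text
clock: 7.13
tcp_pos: [0.4933, 0.3172, 0.0244]
eef_rot: [2.071, 2.361, 0.002]
ft_force: [-0.6, -1.0, 4.9]
gripper_width: 0.248
finger_force: 59.8
```

Emit:
jog_arm --rows '[0.3,0,0,0,0,0,0,0.2,0,0,0,0,0,0,0.2,0,0,0,0,0,0,0.2,0,0,-0.02,0,0,0,0.2,0,0,-0.06,0,0,0,0.2,0,0,-0.1,0,0,0,0.2,0,0,-0.12,0,0,0,0.2,0,0,-0.12,0,0,0]'

```text
clock: 7.8
tcp_pos: [0.4945, 0.318, 0.1484]
eef_rot: [2.07, 2.36, 0.011]
ft_force: [-0.3, 0.6, 0.3]
gripper_width: 0.397
finger_force: 0.0
```

```bash
python3 go.py .494 .050 .10 14.1
```

```text
t 7.8 tcp [0.4945 0.318  0.1484] psi 97.5 tilt 0.42 w 0.397 F [-0.3  0.6  0.3]
shift [-0.2657 -0.0358  0.0475] turn z 83.4 dist 0.272
```

Emit:
jog_arm --rows '[0.1,-0.266,-0.036,0,0,0,50,0.1,-0.266,-0.036,0,0,0,50,0.1,-0.266,-0.036,0,0,0,50,0.1,-0.266,-0.036,0,0,0,50,0.1,-0.266,-0.036,0,0,0,50,0.1,-0.266,-0.036,0,0,0,50,0.1,-0.266,-0.036,0,0,0,50,0.1,-0.266,-0.036,0,0,0,50]'

```text
clock: 8.47
tcp_pos: [0.4916, 0.0454, 0.1431]
eef_rot: [-2.883, -1.249, 0.002]
ft_force: [0.3, -1.1, 1.1]
gripper_width: 0.452
finger_force: 0.0
```

```bash
python3 - <<'E'
from go import *
go(.495,.050,.06,14.1)
c=cam('top');s=cam('scene')
print('stop top',[cv2.minEnclosingCircle(k) for k in ()])
a=cv2.resize(c['img'][150:260,90:200],(400,400),interpolation=cv2.INTER_CUBIC)
b=cv2.resize(s['img'][190:310,290:410],(400,400),interpolation=cv2.INTER_CUBIC)
cv2.imwrite('pics/a6.png',np.hstack([a,b]))
E
```

```text
t 8.47 tcp [0.4916 0.0454 0.1431] psi 46.8 tilt 0.06 w 0.452 F [ 0.3 -1.1  1.1]
shift [ 0.0058 -0.0006  0.083 ] turn z 32.7 dist 0.083
stop top []
```

View pics/a6.png

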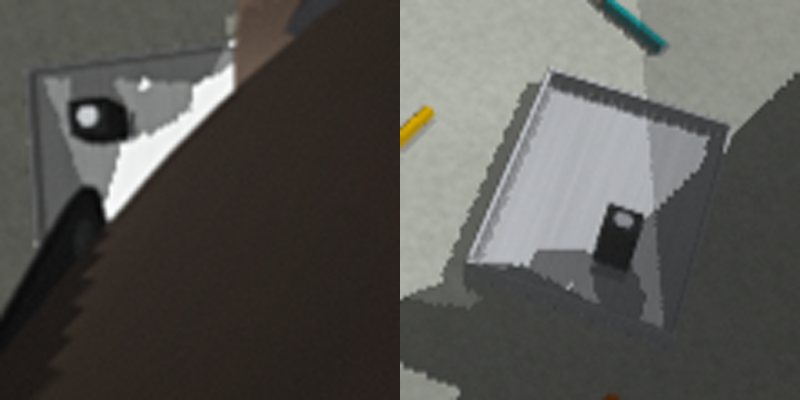

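The stop stands upright in the tray (right crop, top at (623,218), foot at (612,265)). Now the short pencil.

Emit:
jog_arm --rows '[0.3,0.006,0,0.01,0,0,7,0.3,0.006,0,0.03,0,0,14,0.3,0.006,0,0.05,0,0,21,0.3,0.006,0,0.07,0,0,28,0.3,0.006,0,0.083,0,0,32.7,0.3,0.006,0,0.083,0,0,32.7,0.3,0.006,0,0.083,0,0,32.7]'

```text
clock: 9.15
tcp_pos: [0.4956, 0.0541, 0.0602]
eef_rot: [-3.114, -0.413, 0.003]
ft_force: [0.3, -0.7, -0.2]
gripper_width: 0.351
finger_force: 0.0
```

```bash
python3 go.py .494 .050 .004 14.1
```

```text
t 9.15 tcp [0.4956 0.0541 0.0602] psi 15.1 tilt 0.1 w 0.351 F [ 0.3 -0.7 -0.2]
shift [-0.0025  0.0036  0.0562] turn z 1.0 dist 0.056
```

Emit:
jog_arm --rows '[0.3,-0.0025,0.0036,0.02,0,0,1,0.3,-0.0025,0.0036,0.04,0,0,1,0.3,-0.0025,0.0036,0.05,0,0,1,0.3,-0.0025,0.0036,0.055,0,0,1,0.3,-0.0025,0.0036,0.056,0,0,1,0.3,-0.0025,0.0036,0.056,0,0,1]'

```text
clock: 9.65
tcp_pos: [0.4947, 0.0492, 0.0052]
eef_rot: [3.118, 0.379, 0.001]
ft_force: [0.0, -0.1, -0.6]
gripper_width: 0.356
finger_force: 0.0
```

Emit:
jog_arm --rows '[0.6,0,0,0,0,0,0,0.8,0,0,0,0,0,0,1,0,0,0,0,0,0,1,0,0,0,0,0,0,1,0,0,0,0,0,0,1,0,0,0,0,0,0]'

```text
clock: 10.15
tcp_pos: [0.4949, 0.049, 0.0056]
eef_rot: [3.119, 0.377, 0.002]
ft_force: [-0.3, 1.4, 5.1]
gripper_width: 0.085
finger_force: 51.3
```

```bash
python3 - <<'E'
from go import *
go(.415,.262,.09,8)
s=cam('scene')
cv2.imwrite('pics/a7.png',cv2.resize(s['img'][150:270,200:320],(500,500),interpolation=cv2.INTER_CUBIC))
E
```

```text
t 10.15 tcp [0.4949 0.049  0.0056] psi 13.8 tilt 0.09 w 0.085 F [-0.3  1.4  5.1]
shift [-0.0267 -0.2258 -0.0845] turn z 5.8 dist 0.243
```

View pics/a7.png

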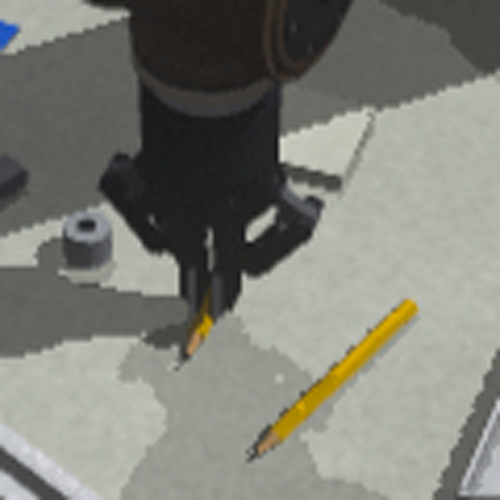

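The fingers hold the short pencil at (205,310), with its tip showing at (190,350). The sharpener at (88,240) is untouched. I lift and carry it.

Emit:
jog_arm --rows '[1,0,0,-0.01,0,0,0,1,0,0,-0.03,0,0,0,1,0,0,-0.06,0,0,0,1,-0.005,-0.025,-0.085,0,0,1,1,-0.01,-0.06,-0.085,0,0,2,1,-0.014,-0.09,-0.085,0,0,4,1,-0.018,-0.125,-0.085,0,0,5.8,1,-0.022,-0.155,-0.085,0,0,5.8]'

```text
clock: 10.87
tcp_pos: [0.4354, 0.1958, 0.0909]
eef_rot: [-3.134, -0.215, -0.002]
ft_force: [-0.3, 0.4, 0.2]
gripper_width: 0.062
finger_force: 50.9
```

```bash
python3 - <<'E'
from go import *
go(.415,.262,.09,8)
s=cam('scene')
cv2.imwrite('pics/a8.png',cv2.resize(s['img'][150:310,250:410],(600,600),interpolation=cv2.INTER_CUBIC))
E
```

```text
t 10.87 tcp [0.4354 0.1958 0.0909] psi 7.9 tilt 0.07 w 0.062 F [-0.3  0.4  0.2]
shift [-0.0111 -0.0684  0.0009] turn z -0.1 dist 0.069
```

View pics/a8.png

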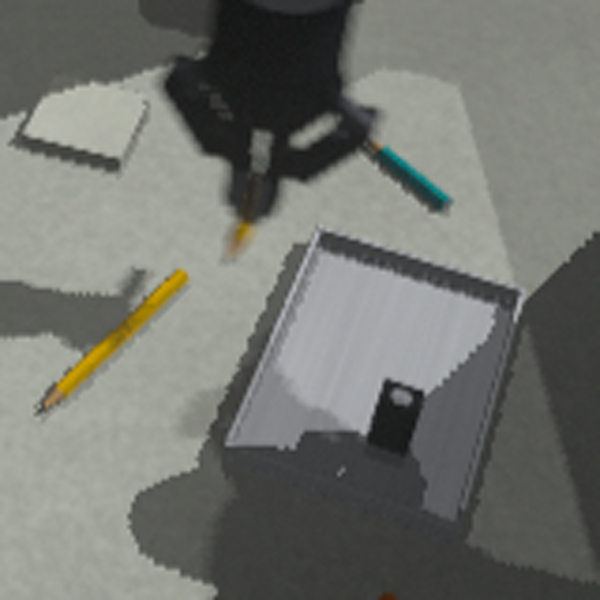

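The short pencil is held at (240,235) and the stop is upright at (395,415). I carry it over the tray.

Emit:
jog_arm --rows '[1,-0.006,-0.035,0,0,0,0,1,-0.011,-0.06,0,0,0,0,1,-0.011,-0.068,0.01,0,0,0,1,-0.011,-0.068,0.03,0,0,0,1,-0.011,-0.068,0.055,0,0,0,1,-0.011,-0.068,0.07,0,0,0,1,-0.011,-0.068,0.075,0,0,0,1,-0.011,-0.068,0.075,0,0,0]'

```text
clock: 11.58
tcp_pos: [0.4155, 0.2595, 0.0139]
eef_rot: [3.133, 0.218, -0.003]
ft_force: [0.5, -0.4, -0.3]
gripper_width: 0.058
finger_force: 50.9
```

```bash
python3 - <<'E'
from go import *
go(.415,.262,.0096,8)
s=cam('scene')
cv2.imwrite('pics/a9.png',cv2.resize(s['img'][180:300,290:410],(600,600),interpolation=cv2.INTER_CUBIC))
E
```

```text
t 11.58 tcp [0.4155 0.2595 0.0139] psi 8.0 tilt 0.12 w 0.058 F [ 0.5 -0.4 -0.3]
shift [-0.0002 -0.0025  0.0043] turn z -0.0 dist 0.005
```

View pics/a9.png

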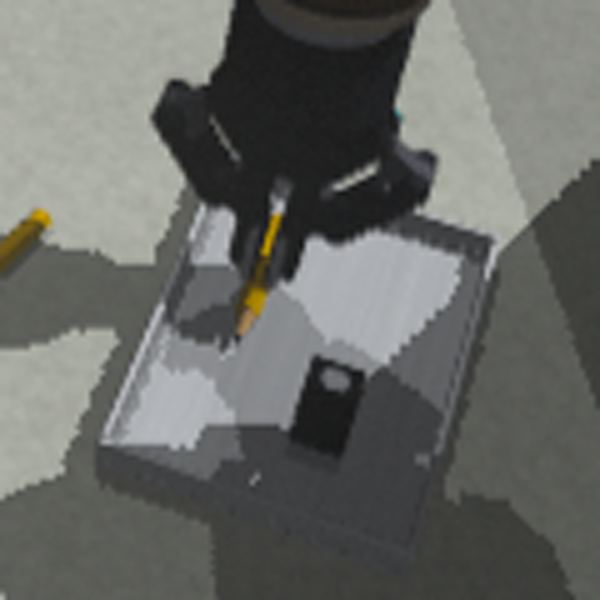

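The pencil is held just above the tray floor, tip at (240,330), clear of the stop. I lower it, release and retreat.

Emit:
jog_arm --rows '[1,0,-0.002,0.0025,0,0,0,1,0,-0.002,0.004,0,0,0,1,0,-0.002,0.0045,0,0,0,1,0,-0.002,0.0045,0,0,0]'

```text
clock: 11.97
tcp_pos: [0.4159, 0.2623, 0.0109]
eef_rot: [-3.134, -0.219, -0.002]
ft_force: [-0.1, 0.7, 2.8]
gripper_width: 0.057
finger_force: 52.2
```

Emit:
jog_arm --rows '[0.7,0,0,0,0,0,0,0.5,0,0,0,0,0,0,0.4,0,0,0,0,0,0,0.4,0,0,-0.015,0,0,0,0.4,0,0,-0.05,0,0,0,0.4,0,0,-0.09,0,0,0,0.4,0,0,-0.1,0,0,0,0.4,0,0,-0.1,0,0,0]'

```text
clock: 12.63
tcp_pos: [0.4166, 0.2626, 0.1129]
eef_rot: [-3.132, -0.219, -0.008]
ft_force: [-0.4, -0.6, -0.2]
gripper_width: 0.3
finger_force: 0.0
```

```bash
python3 - <<'E'
from go import *
from m import *
go(.500,.140,.06,-9.0)
s=cam('scene')
show(s,blobs(s,(12,90,40),(34,255,255),(320,205,400,290)),.009,'short')
show(s,blobs(s,(15,120,60),(32,255,255),(230,190,312,270)),.005,'long')
E
```

```text
t 12.63 tcp [0.4166 0.2626 0.1129] psi 8.0 tilt 0.31 w 0.3 F [-0.4 -0.6 -0.2]
shift [0.0653 0.1331 0.0531] turn z 17.0 dist 0.157
short px [343. 236.] ctr [0.4134 0.2609] LW [0.011 0.081] ang 9.1
long px [281. 239.] ctr [0.498  0.1391] LW [0.013 0.136] ang 171.7
```

The short pencil lies flat in the tray. Now the long pencil.

Emit:
jog_arm --rows '[0.3,0.015,0.03,0,0,0,7,0.3,0.033,0.065,0,0,0,14,0.3,0.05,0.1,0.01,0,0,17,0.3,0.065,0.131,0.03,0,0,17,0.3,0.0665,0.1335,0.053,0,0,17,0.3,0.0665,0.1335,0.053,0,0,17]'

```text
clock: 13.18
tcp_pos: [0.4987, 0.137, 0.0526]
eef_rot: [3.13, -0.252, -0.011]
ft_force: [-0.1, -0.2, -0.1]
gripper_width: 0.349
finger_force: 0.0
```

```bash
python3 go.py .502 .1395 .0035 -9
```

```text
t 13.18 tcp [0.4987 0.137  0.0526] psi -9.2 tilt 0.4 w 0.349 F [-0.1 -0.2 -0.1]
shift [ 0.0032 -0.0031  0.0491] turn z -0.2 dist 0.049
```

Emit:
jog_arm --rows '[0.3,0.002,-0.002,0.02,0,0,0,0.3,0.002,-0.002,0.035,0,0,0,0.3,0.002,-0.002,0.044,0,0,0,0.3,0.002,-0.002,0.048,0,0,0,0.3,0.002,-0.002,0.05,0,0,0,0.3,0.002,-0.002,0.05,0,0,0]'

```text
clock: 13.68
tcp_pos: [0.502, 0.1411, 0.0073]
eef_rot: [3.132, -0.246, -0.001]
ft_force: [0.7, -0.0, 0.1]
gripper_width: 0.348
finger_force: 0.0
```

Emit:
jog_arm --rows '[0.6,0,0,0,0,0,0,0.8,0,0,0,0,0,0,1,0,0,0,0,0,0,1,0,0,0,0,0,0,1,0,0,0,0,0,0,1,0,0,0,0,0,0]'

```text
clock: 14.18
tcp_pos: [0.5025, 0.1409, 0.0078]
eef_rot: [-3.132, 0.247, -0.002]
ft_force: [-0.5, 1.2, 7.0]
gripper_width: 0.045
finger_force: 53.1
```

```bash
python3 go.py .4375 -.253 .11 4
```

```text
t 14.18 tcp [0.5025 0.1409 0.0078] psi -9.0 tilt 0.06 w 0.045 F [-0.5  1.2  7. ]
shift [-0.0023  0.3991 -0.1023] turn z -13.0 dist 0.412
```

The width reading is small, so the pads are gripping the pencil's upper edge. I reopen and grip lower.

Emit:
jog_arm --rows '[0.6,0,0,0,0,0,0,0.5,0,0,0,0,0,0,0.5,0,0,0.002,0,0,0,0.5,0,0,0.004,0,0,0,0.5,0,0,0.005,0,0,0,0.5,0,0,0.005,0,0,0]'

```text
clock: 14.68
tcp_pos: [0.502, 0.1407, 0.0018]
eef_rot: [3.132, -0.247, -0.001]
ft_force: [0.1, 0.4, 0.1]
gripper_width: 0.251
finger_force: 0.0
```

Emit:
jog_arm --rows '[0.7,0,0,0,0,0,0,0.8,0,0,0,0,0,0,1,0,0,0,0,0,0,1,0,0,0,0,0,0,1,0,0,0,0,0,0,1,0,0,0,0,0,0]'

```text
clock: 15.18
tcp_pos: [0.5022, 0.1408, 0.0023]
eef_rot: [3.132, -0.247, 0.0]
ft_force: [0.3, 0.1, 1.6]
gripper_width: 0.1
finger_force: 58.7
```

```bash
python3 go.py .4375 -.253 .11 4
```

```text
t 15.18 tcp [0.5022 0.1408 0.0023] psi -9.0 tilt 0.01 w 0.1 F [0.3 0.1 1.6]
shift [-0.0022  0.3991 -0.1077] turn z -13.0 dist 0.413
```

Emit:
jog_arm --rows '[1,0,0,-0.01,0,0,0,1,0,0,-0.03,0,0,0,1,0,0,-0.06,0,0,0,1,0,0.01,-0.09,0,0,0,1,0,0.035,-0.1,0,0,-2,1,0,0.065,-0.1,0,0,-4,1,0,0.1,-0.1,0,0,-6,1,0,0.135,-0.1,0,0,-8]'

```text
clock: 15.85
tcp_pos: [0.4807, 0.0064, 0.1033]
eef_rot: [3.141, -0.023, 0.002]
ft_force: [0.9, -0.2, 0.0]
gripper_width: 0.101
finger_force: 58.7
```

```bash
python3 go.py .4375 -.253 .11 4
```

```text
t 15.85 tcp [0.4807 0.0064 0.1033] psi -0.8 tilt 0.08 w 0.101 F [ 0.9 -0.2  0. ]
shift [-0.0394  0.2601 -0.0067] turn z -4.8 dist 0.263
```

Emit:
jog_arm --rows '[1,-0.005,0.038,0,0,0,-1,1,-0.011,0.076,0,0,0,-2,1,-0.017,0.113,0,0,0,-3,1,-0.023,0.15,0,0,0,-4,1,-0.029,0.19,0,0,0,-5,1,-0.035,0.225,0,0,0,-5,1,-0.038,0.25,0,0,0,-5,1,-0.039,0.258,0,0,0,-5]'

```text
clock: 16.52
tcp_pos: [0.437, -0.2532, 0.1029]
eef_rot: [3.139, 0.105, 0.002]
ft_force: [0.0, -0.0, -0.3]
gripper_width: 0.097
finger_force: 58.7
```

```bash
python3 - <<'E'
from go import *
go(.4375,-.253,.0075,4)
s=cam('scene')
cv2.imwrite('pics/a10.png',cv2.resize(s['img'][110:260,90:240],(600,600),interpolation=cv2.INTER_CUBIC))
E
```

```text
t 16.52 tcp [ 0.437  -0.2532  0.1029] psi 3.8 tilt 0.09 w 0.097 F [ 0.  -0.  -0.3]
shift [ 0.0004 -0.0002  0.0954] turn z -0.2 dist 0.095
```

View pics/a10.png

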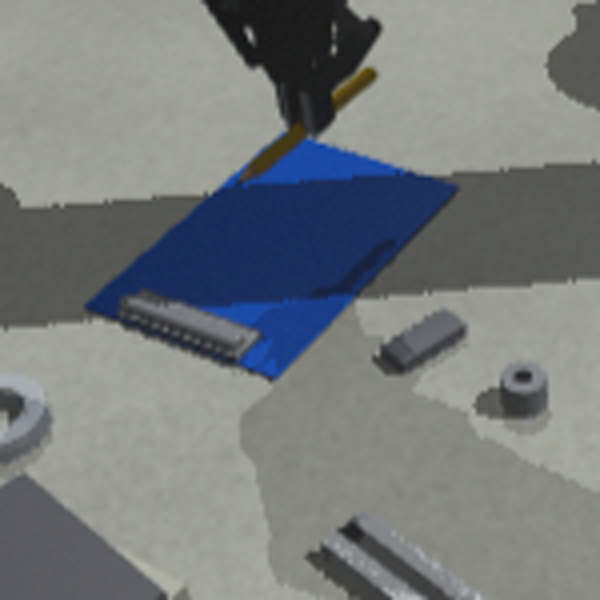

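The long pencil is held level from (375,75) to (245,178), parallel to the board's long edge. I lower it.

Emit:
jog_arm --rows '[1,0,0,0.03,0,0,0,1,0,0,0.06,0,0,0,1,0,0,0.08,0,0,0,1,0,0,0.09,0,0,0,1,0,0,0.0935,0,0,0,1,0,0,0.0955,0,0,0,1,0,0,0.0955,0,0,0]'

```text
clock: 17.15
tcp_pos: [0.4379, -0.2496, 0.0074]
eef_rot: [3.139, 0.11, 0.001]
ft_force: [-0.1, 0.6, -0.5]
gripper_width: 0.093
finger_force: 58.7
```

Emit:
jog_arm --rows '[0.75,0,0,0,0,0,0,0.6,0,0,0,0,0,0,0.5,0,0,0,0,0,0,0.4,0,0,-0.015,0,0,0,0.3,0,0,-0.05,0,0,0,0.1,0,0,-0.08,0,0,0,0,0,0,-0.08,0,0,0]'

```text
clock: 17.73
tcp_pos: [0.439, -0.251, 0.0917]
eef_rot: [3.135, 0.109, 0.009]
ft_force: [0.4, -0.7, 0.9]
gripper_width: 0.496
finger_force: 0.0
```

```bash
python3 - <<'E'
from go import *
from m import *
go(.487,-.127,.06,-13)
s=cam('scene')
show(s,blobs(s,(12,90,40),(34,255,255),(90,110,230,230)),.009,'long')
show(s,blobs(s,(105,120,20),(130,255,255),(100,130,220,215),200),.004,'board')
g=blobs(s,(0,0,0),(180,70,90),(180,183,210,205)); show(s,g,.009,'eraser')
E
```

```text
t 17.73 tcp [ 0.439  -0.251   0.0917] psi 4.0 tilt 0.42 w 0.496 F [ 0.4 -0.7  0.9]
shift [ 0.0563 -0.1205  0.0314] turn z 17.0 dist 0.137
long px [173. 169.] ctr [ 0.4355 -0.2522] LW [0.014 0.14 ] ang 4.7
board px [158. 172.] ctr [ 0.4647 -0.2834] LW [0.216 0.329] ang 10.4
eraser px [194. 196.] ctr [ 0.4942 -0.128 ] LW [0.033 0.066] ang 161.0
```

The long pencil is on the board. Now the eraser.

Emit:
jog_arm --rows '[0,0.015,-0.03,0,0,0,7,0,0.03,-0.065,0,0,0,14,0,0.045,-0.1,0,0,0,17.5,0,0.056,-0.12,0.01,0,0,17.5,0,0.057,-0.121,0.03,0,0,17.5,0,0.057,-0.121,0.031,0,0,17.5,0,0.057,-0.121,0.031,0,0,17.5]'

```text
clock: 18.37
tcp_pos: [0.4853, -0.1248, 0.0548]
eef_rot: [-3.119, 0.369, 0.004]
ft_force: [-0.5, -0.3, -0.1]
gripper_width: 0.5
finger_force: 0.0
```

```bash
python3 go.py .488 -.127 .005 -13.5
```

```text
t 18.37 tcp [ 0.4853 -0.1248  0.0548] psi -13.5 tilt 0.16 w 0.5 F [-0.5 -0.3 -0.1]
shift [0.0033 0.0015 0.0498] turn z 0.0 dist 0.05
```

Emit:
jog_arm --rows '[0,0.003,0.0015,0.02,0,0,0,0,0.003,0.0015,0.035,0,0,0,0,0.003,0.0015,0.045,0,0,0,0,0.003,0.0015,0.051,0,0,0,0,0.003,0.0015,0.052,0,0,0,0,0.003,0.0015,0.052,0,0,0]'

```text
clock: 18.87
tcp_pos: [0.4884, -0.1277, 0.0039]
eef_rot: [3.12, -0.371, -0.0]
ft_force: [0.7, 0.6, -1.0]
gripper_width: 0.498
finger_force: 0.0
```

Emit:
jog_arm --rows '[0.3,0,0,0,0,0,0,0.5,0,0,0,0,0,0,1,0,0,0,0,0,0,1,0,0,0,0,0,0,1,0,0,0,0,0,0,1,0,0,0,0,0,0]'

```text
clock: 19.37
tcp_pos: [0.4888, -0.1275, 0.0047]
eef_rot: [3.119, -0.369, 0.002]
ft_force: [-1.5, -1.0, 5.2]
gripper_width: 0.256
finger_force: 59.0
```

```bash
python3 go.py .436 -.318 .07 4
```

```text
t 19.37 tcp [ 0.4888 -0.1275  0.0047] psi -13.5 tilt 0.08 w 0.256 F [-1.5 -1.   5.2]
shift [-0.0068  0.1976 -0.0653] turn z -17.5 dist 0.208
```

Emit:
jog_arm --rows '[1,0,0,-0.01,0,0,0,1,0,0,-0.035,0,0,0,1,-0.001,0.02,-0.065,0,0,-4,1,-0.002,0.06,-0.08,0,0,-8,1,-0.004,0.1,-0.08,0,0,-12,1,-0.005,0.14,-0.08,0,0,-16,1,-0.006,0.175,-0.08,0,0,-17.5,1,-0.007,0.197,-0.08,0,0,-17.5]'

```text
clock: 20.03
tcp_pos: [0.4349, -0.3203, 0.0852]
eef_rot: [3.138, 0.11, 0.002]
ft_force: [-0.3, 0.0, -0.3]
gripper_width: 0.258
finger_force: 58.9
```

```bash
python3 - <<'E'
from go import *
go(.436,-.318,.009,4)
s=cam('scene')
cv2.imwrite('pics/a11.png',cv2.resize(s['img'][110:260,90:240],(600,600),interpolation=cv2.INTER_CUBIC))
E
```

```text
t 20.03 tcp [ 0.4349 -0.3203  0.0852] psi 4.0 tilt 0.13 w 0.258 F [-0.3  0.  -0.3]
shift [ 0.0012 -0.0024  0.0762] turn z 0.0 dist 0.076
```

View pics/a11.png

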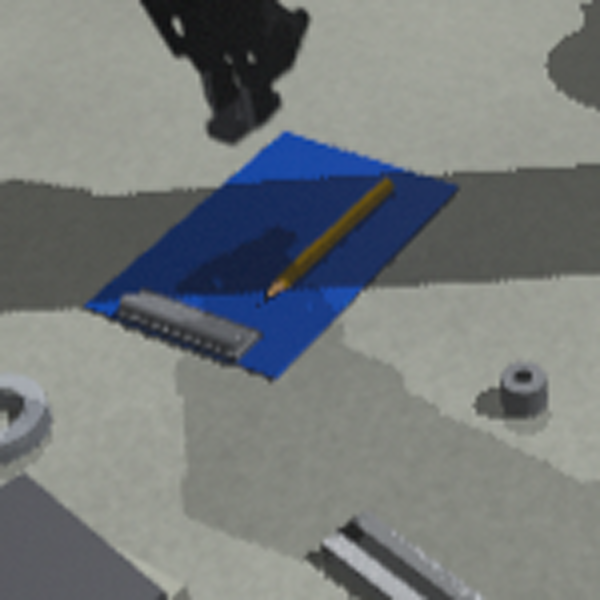

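The long pencil lies on the board at (330,240), clear of the clip, and the eraser is held level at (240,125). I lower it.

Emit:
jog_arm --rows '[1,0.001,-0.002,0.03,0,0,0,1,0.001,-0.002,0.055,0,0,0,1,0.001,-0.002,0.068,0,0,0,1,0.001,-0.002,0.074,0,0,0,1,0.001,-0.002,0.0762,0,0,0,1,0.001,-0.002,0.0765,0,0,0,1,0.001,-0.002,0.0765,0,0,0]'

```text
clock: 20.67
tcp_pos: [0.4367, -0.315, 0.0087]
eef_rot: [3.139, 0.11, 0.001]
ft_force: [-0.9, 0.8, 2.3]
gripper_width: 0.255
finger_force: 59.2
```

Emit:
jog_arm --rows '[0.4,0,0,0,0,0,0,0.25,0,0,0,0,0,0,0.2,0,0,0,0,0,0,0.2,0,0,-0.015,0,0,0,0.2,0,0,-0.05,0,0,0,0.2,0,0,-0.09,0,0,0,0.2,0,0,-0.13,0,0,0,0.2,0,0,-0.14,0,0,0]'

```text
clock: 21.33
tcp_pos: [0.4379, -0.3163, 0.1528]
eef_rot: [3.134, 0.109, 0.008]
ft_force: [0.9, -0.8, 0.2]
gripper_width: 0.4
finger_force: 0.0
```

Emit:
jog_arm --rows '[0.2,-0.15,0.12,-0.05,0,0,0,0.2,-0.15,0.12,-0.05,0,0,0,0.2,-0.15,0.12,-0.05,0,0,0,0.2,-0.15,0.12,-0.05,0,0,0,0.2,-0.15,0.12,-0.05,0,0,0,0.2,-0.15,0.12,-0.05,0,0,0,0.2,-0.15,0.12,-0.05,0,0,0,0.2,-0.15,0.12,-0.05,0,0,0]'

```text
clock: 22.0
tcp_pos: [0.2953, -0.4448, 0.1969]
eef_rot: [-3.139, -0.108, 0.0]
ft_force: [0.4, -0.5, 0.0]
gripper_width: 0.4
finger_force: 0.0
```

```bash
python3 - <<'E'
from go import *
from m import *
go(.4,-.4,.2,4)
s=cam('scene');c=cam('top')
a=cv2.resize(c['img'][90:290,80:440],(800,444),interpolation=cv2.INTER_CUBIC)
cv2.imwrite('pics/end.png',a)
show(c,blobs(c,(15,120,50),(32,255,255),(90,120,440,270)),.009,'pencils')
show(c,blobs(c,(105,120,20),(130,255,255),(320,130,440,270),200),.004,'board')
E
```

```text
t 22.0 tcp [ 0.2953 -0.4448  0.1969] psi 4.0 tilt 0.04 w 0.4 F [ 0.4 -0.5  0. ]
shift [ 0.1076 -0.0375 -0.0031] turn z -0.0 dist 0.114
pencils px [367. 207.] ctr [ 0.4349 -0.2497] LW [0.011 0.138] ang 4.4
pencils px [144. 219.] ctr [0.4129 0.2623] LW [0.01  0.071] ang 7.8
board px [380. 199.] ctr [ 0.4538 -0.2821] LW [0.166 0.235] ang 4.0
```

View pics/end.png

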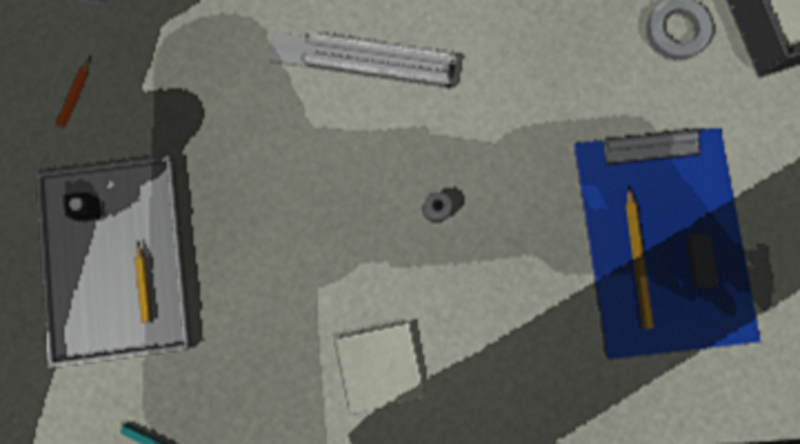

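Everything is in place: the long pencil (640,260) and eraser (703,260) are on the board, the short pencil (143,280) and stop (82,205) are in the tray, and the sharpener (438,205) hasn't moved. I hand in.

```bash
python3 -c "
from plant import r
print(r.finish_job())"
```

```text
the job is handed in; nothing more can be done
None
```

I handed the job in at about 22 s on the robot clock; the result was not reported back. In the last pictures both kits were in place: the long pencil and eraser lay on the clipboard, the short pencil and upright stop were in the tray, and the sharpener had not visibly moved.

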